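Tip the medicine carton onto the reading field

TASK

Push over the tall medicine carton that stands on one end of the outlined field, so that it falls along the field and lies flat, wholly inside the outline, beside the label reader. Then press the button on top of the reader fully down and let it come back up. Do it all by touch: lift and carry nothing, and leave the short carton, the tub and the dropper bottle standing where they are.

Things in the scene. Friction and masses are not known exactly. Their poses are not given: they have to be found in the camera images.
- tall_carton: Taller of two white, red-banded cartons: stiff box 45 (x) x 60 (y) x 150 (z) mm, 0.15-0.26 kg, standing on the -x end of the field. Origin: centre of its underside; z to its top; x points (within 6 deg) the way to fall, along the field; printed code on its +y side, facing the reader. Must end lying on its +x face. Pushed high it tips on its lower +x edge and falls by itself past about 17 deg.
- foot_left (a point): Corner of the tall carton's +x face: bottom, +y side.
- foot_right (a point): Corner of the tall carton's +x face: bottom, -y side.
- top_left (a point): Corner of the tall carton's +x face: top, +y side.
- top_right (a point): Corner of the tall carton's +x face: top, -y side.
- station: Fixed reading station: a field outlined by a dark 4 mm line on a thin white sheet, level with the table, and a low white reader box beside it. Origin: centre of the field, on the table; x along the field, y towards the reader, z up. Field 230 (x) x 120 (y) mm inside its line. Reader box 160 (x) x 60 (y) x 50 (z) mm, centred at y = +110 mm.
- read_button (a joint): Travel of the reader's round, white push button, 26 mm across, on top of the reader box: 0 is up, 0.006 m is fully down (takes about 5 N); it springs back.
- read_button_top (a point): Centre of the button's top face, where to press straight down; about 72 mm above the table when up, at x = +30, y = +110 mm in the station's frame.
- short_carton: The shorter carton, 45 x 60 x 100 mm, same look, standing; a bystander. Origin: centre of its underside.
- tub: White lidded tub, 76 mm across, 85 mm tall, standing; a bystander. Origin: centre of its underside.
- dropper: Small white dropper bottle, 38 mm across, 80 mm tall, standing; a bystander. Origin: centre of its underside.

How it is judged:
By the outcome, as a careful person would: the job done as asked, in the order asked, and still so for the second after the job is handed in, with the robot touching nothing.
It also fails if it takes over 43 s, if anything falls off the work surface, if the arm or the gripper's body presses on something with over 40 N, if the wrist force passes 120 N, or if a joint passes its speed limit or range.

ROBOT

A 7-joint arm with a two-finger parallel gripper is mounted at the origin on the work surface. World frame = base frame: x ahead of the robot, y to its left, z up, the work surface at z = 0. Lengths are in m, angles in rad, forces in N, time in s.
With the tool pointing down it reaches from about 0.35 to 0.9 m from the base axis. Payload 7.2 kg.
Tool frame: the origin (TCP) lies at the very end of the fingers, on their centre line; the grasp point (between the pads) lies 19 mm behind it (robot.grip_point_offset is the distance from the TCP to the grasp point, in m); z points along the fingers, y is the line along which they close (so a half turn about z gives the same grasp; the last joint's range is limited). The gripper opens to 88 mm and grips with 3 to 60 N. Pads are 20 mm wide; open, the fingers measure 115 mm over their backs; the gripper's body (75 mm by 178 mm) begins 61 mm behind the grasp point.
Start: joints at [1.064, 0.411, -0.013, 1.596, 0.006, 1.134, -0.082], TCP at [0.266, -0.566, 0.223] pointing down, gripper open.
Joint ranges: [-2.95, 2.95], [-0.29, 1.99], [-1.47, 1.44], [0.14, 2.54], [-1.03, 4.17], [0.13, 1.85], [-2.86, 2.86]. Speed limits (rad/s): [2.39, 2.39, 3.01, 3.01, 3.14, 3.14, 3.14].

INTERFACE

Orientations are given as [roll, pitch, yaw] about the fixed x, y, z axes, in that order (R = Rz(yaw) Ry(pitch) Rx(roll)).
In Python, from workcell import robot, cams gives the robot as it stands. The module is installed in compiled form; this text tells all that it offers.
- The arm moves only by the tool arm_command, never from a script. Its argument "deltas" is text: rows parted by semicolons, each of 6 numbers parted by spaces: the shift along the tool's x, y, z in mm, then the turn, a rotation vector about the tool's x, y, z in degrees. In form: x y z ax ay az; .... A call has exactly 10 rows; each row shifts and turns the commanded pose from where the row before left it, along the tool's axes as they then stand; what a row does not reach is not made up. A row lasts 1/10 s, in which the tool goes at most 50 mm and 8.59 degrees, less where a joint would pass 70% of its speed; a pose out of reach is approached as far as the arm can. A call with a gripper value outside its range is refused whole. "hand" is the gripper command: -1 is shut, 1 is fully open, values between are in proportion, set as the call begins (left out, the last holds). The fingers move at their own pace and stop on an object; "force" is the grip in N (left out, the last holds). Time passes only in rows, so rows that do not move let the fingers close, or fill a call up. It gives the time, the measured TCP pose, the force, the opening and the grip force at its end, in the units of the state.
- robot.read_state(): the state, without advancing time (a new reading comes with each control period).
- cams.capture(name): name is "side" or "top"; returns a dict with "image" (400x640x3 uint8, red, green, blue), "fx", "fy", "cx", "cy" (pixels), "k1" (the pictures are not rectified: a ray, as slopes to the right and down, at radius r is drawn at 1 + k1 r^2 times it, then the intrinsics apply), "world_from_camera" (4x4, takes a point from camera to world coordinates). Camera axes: x right, y up, looking along -z (the intrinsics and any distortion apply to the point x, -y, -z); pixel columns grow to the right and rows downward; lengths in m; the calibration is good to about 2 mm. A picture is of the moment at which its call begins. There is no depth.
- robot.job_done(): hands the job in; it is judged then, once.
The state is a dict: "time": time; "qpos": joint angles; "joint_vel": joint speeds; "joint_efforts": joint torques, N m; "tool_pos": TCP position; "tool_rot": TCP orientation; "contact_force": force on the tool from outside, world axes, zero at the start; "wrist_torque": the same for the moment, N m; "finger_gap": finger opening in m; "gripper_force": force on a finger pad.
Only numpy, scipy, OpenCV 4.12 (cv2) and the standard library are available. Lean on these libraries where they do the work, as an engineer would, in place of code of your own. Each camera call takes 0.05 s, during which the arm holds its last target. There are 200 camera calls.

## Working session

There is one attempt and no reset: what is moved stays moved. The work goes in short steps, Python scripts to look and compute and a tool call to move; the robot and the scene stay as the last step left them, time stands still between calls to the robot, and variables do not carry over. Pictures are saved under pics/ and viewed, at most 10 in all, crops included, and the job is handed in when it is done.

Besides the shell and the picture viewer there is one more tool, called after "Emit:" as name(argument=value, ...) on one line, values as JSON. arm_command: Moves the arm, as the interface text tells. Its arguments: {"type":"object","properties":{"deltas":{"type":"string"},"hand":{"type":"number"},"force":{"type":"number"}},"required":["deltas"]}

```bash
mkdir -p pics
python3 - <<'E'
from workcell import robot,cams
import cv2
s=robot.read_state();print(s['time'],s['tool_pos'],s['tool_rot'],s['finger_gap'],s['contact_force'])
for n in('top','side'):
    c=cams.capture(n);print(n,c['fx'],c['fy'],c['cx'],c['cy'],c['k1'],c['world_from_camera'].round(4).tolist())
    cv2.imwrite(f'pics/{n}0.png',c['image'][:,:,::-1])
E
```

```text
0.0 [ 0.26527558 -0.56534455  0.22181087] [-3.13998830e+00  1.29784281e-04  4.38857798e-01] 0.08797950972046653 [0.0036577  0.37405438 0.69922585]
top 368.1111902876475 368.1111902876475 316.30052388552764 201.85995897475894 -0.0428155774895364 [[-0.0069, 0.9985, -0.054, 0.563], [-0.9993, -0.0049, 0.0363, 0.0094], [0.0359, 0.0543, 0.9979, 0.7493], [0.0, 0.0, 0.0, 1.0]]
side 484.0369394620949 484.0369394620949 321.5739557420945 205.855466706878 0.018847998765571417 [[0.9405, 0.2218, -0.2576, 0.3966], [-0.3395, 0.5767, -0.7431, -0.6186], [-0.0163, 0.7863, 0.6176, 0.6154], [0.0, 0.0, 0.0, 1.0]]
```

View pics/top0.png

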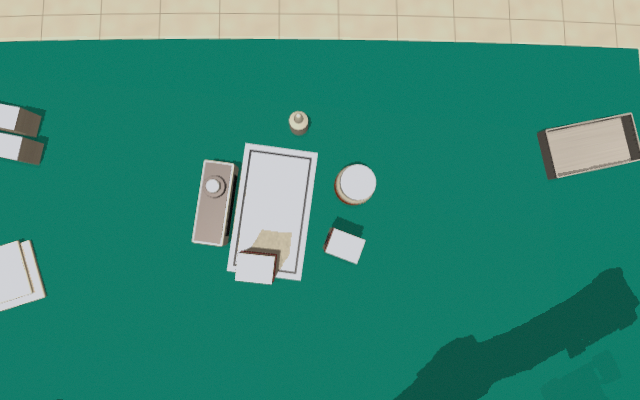

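View pics/side0.png

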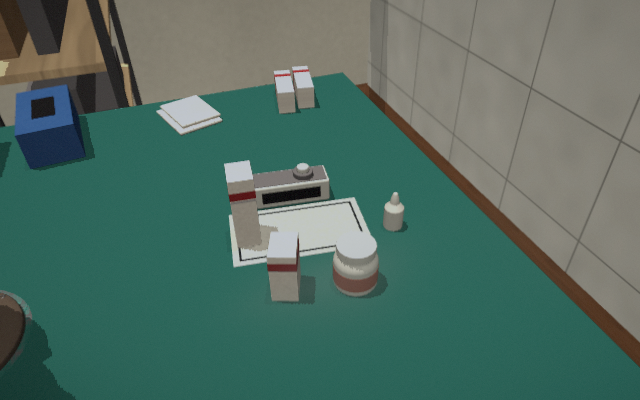

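The top view shows the tall carton's top at about (256,268), the field line from (247,150) to (300,273), the button at (213,186), the short carton at (346,246), the tub at (357,183) and the dropper at (299,122). The carton should fall up the image, towards +x.

```bash
cat > h.py <<'E'
import numpy as np,cv2
from workcell import robot,cams
def rays(c,uv):
    K=np.array([[c['fx'],0,c['cx']],[0,c['fy'],c['cy']],[0,0,1.]])
    p=cv2.undistortPoints(np.float64(uv).reshape(-1,1,2),K,np.array([c['k1'],0,0,0.]),None,None).reshape(-1,2)
    T=c['world_from_camera'];d=np.c_[p[:,0],-p[:,1],-np.ones(len(p))]@T[:3,:3].T
    return T[:3,3],d
def plane(c,uv,z):
    o,d=rays(c,uv);return o+d*((z-o[2])/d[:,2])[:,None]
def two(c1,u1,c2,u2):
    o1,d1=rays(c1,u1);o2,d2=rays(c2,u2);r=[]
    for a,b in zip(d1,d2):
        t=np.linalg.lstsq(np.c_[a,-b],o2-o1,rcond=None)[0];r.append((o1+a*t[0]+o2+b*t[1])/2)
    return np.array(r)
E
python3 - <<'E'
from h import *
np.set_printoptions(precision=4,suppress=True)
t=cams.capture('top');im=t['image'];g=im.min(2)
w=(im[:,:,0]>90).astype(np.uint8)
for z,lo,nm in ((0.15,190,'bright'),):
    m=(g>lo).astype(np.uint8);m[:,:180]=0;m[:,400:]=0;m[:100]=0;m[300:]=0
    cs,_=cv2.findContours(m,cv2.RETR_EXTERNAL,cv2.CHAIN_APPROX_NONE)
    for k in cs:
        if cv2.contourArea(k)<40: continue
        r=cv2.minAreaRect(k);print(cv2.contourArea(k),r)
        for zz in(0,.05,.072,.085,.1,.15):
            b=plane(t,cv2.boxPoints(r),zz);e=b[1]-b[0],b[2]-b[1]
            print('  ',zz,b.mean(0)[:2],[round(float(np.linalg.norm(x)),4) for x in e],[round(float(np.degrees(np.arctan2(x[1],x[0]))),1) for x in e])
cv2.imwrite('pics/z.png',cv2.resize(im[130:300,180:380,::-1],None,fx=4,fy=3.5*4/3.5*1.0 if 0 else 3.5,interpolation=cv2.INTER_CUBIC))
s=cams.capture('side')['image'];cv2.imwrite('pics/zs.png',cv2.resize(s[150:300,215:415,::-1],None,fx=4,fy=4,interpolation=cv2.INTER_CUBIC))
E
```

```text
761.0 ((345.0989685058594, 245.8329620361328), (33.1337890625, 24.55512809753418), 20.323137283325195)
   0 [ 0.5138 -0.0759] [0.0498, 0.0677] [-20.9, -110.7]
   0.05 [ 0.5171 -0.0702] [0.0464, 0.0632] [-20.9, -110.7]
   0.072 [ 0.5185 -0.0677] [0.045, 0.0612] [-20.9, -110.7]
   0.085 [ 0.5194 -0.0662] [0.0441, 0.06] [-20.9, -110.7]
   0.1 [ 0.5203 -0.0645] [0.0431, 0.0587] [-20.9, -110.7]
   0.15 [ 0.5236 -0.0588] [0.0398, 0.0542] [-20.9, -110.7]
108.0 ((212.0, 185.5), (11.0, 12.0), 90.0)
   0 [0.638  0.1939] [0.0243, 0.0224] [-90.2, -179.5]
   0.05 [0.633  0.1816] [0.0227, 0.0209] [-90.2, -179.5]
   0.072 [0.6308 0.1762] [0.022, 0.0203] [-90.2, -179.5]
   0.085 [0.6295 0.173 ] [0.0216, 0.0199] [-90.2, -179.5]
   0.1 [0.628  0.1693] [0.0211, 0.0194] [-90.2, -179.5]
   0.15 [0.623 0.157] [0.0195, 0.0179] [-90.2, -179.5]
77.5 ((211.73153686523438, 208.31207275390625), (29.82265281677246, 71.55237579345703), 8.426968574523926)
   0 [0.592  0.1941] [0.1447, 0.0607] [-7.8, -98.7]
   0.05 [0.59   0.1818] [0.135, 0.0566] [-7.8, -98.7]
   0.072 [0.5892 0.1764] [0.1308, 0.0548] [-7.8, -98.7]
[... 287 characters left out ...]
4] [0.0658, 0.0657] [-90.0, 179.1]
   0.072 [ 0.6364 -0.0931] [0.0637, 0.0636] [-90.0, 179.1]
   0.085 [ 0.635  -0.0911] [0.0625, 0.0624] [-90.0, 179.1]
   0.1 [ 0.6334 -0.0888] [0.0611, 0.061] [-90.0, 179.1]
   0.15 [ 0.6279 -0.0813] [0.0564, 0.0563] [-90.0, 179.1]
7121.5 ((271.4875183105469, 215.78994750976562), (74.03929901123047, 136.68792724609375), 7.907163143157959)
   0 [0.5771 0.0732] [0.277, 0.1517] [-7.6, -98.1]
   0.05 [0.5761 0.0689] [0.2585, 0.1416] [-7.6, -98.1]
   0.072 [0.5757 0.067 ] [0.2503, 0.1371] [-7.6, -98.1]
   0.085 [0.5755 0.0659] [0.2455, 0.1345] [-7.6, -98.1]
   0.1 [0.5752 0.0647] [0.24, 0.1315] [-7.6, -98.1]
   0.15 [0.5743 0.0604] [0.2215, 0.1213] [-7.6, -98.1]
```

View pics/z.png

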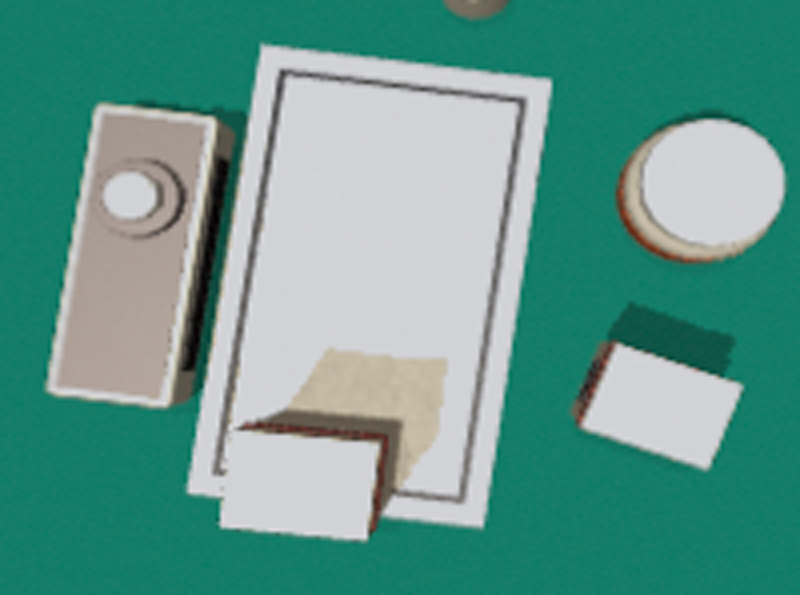

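View pics/zs.png

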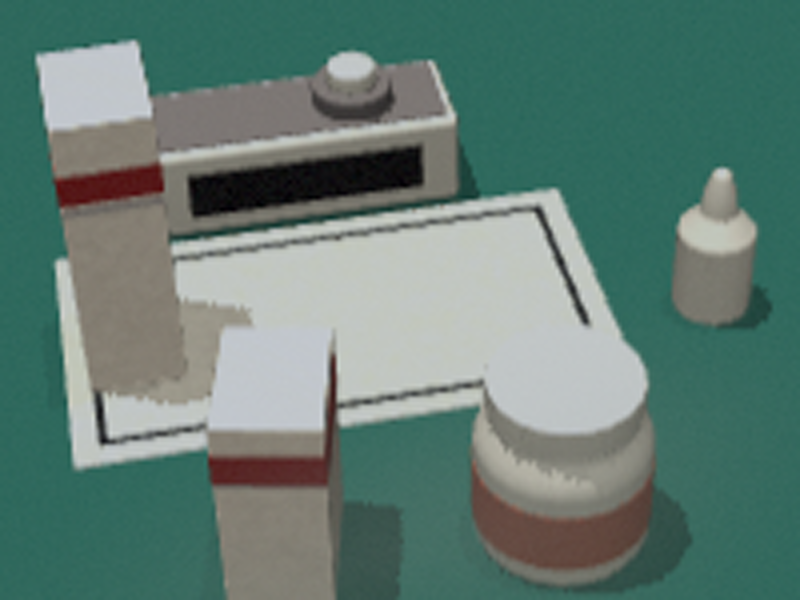

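The close-ups show these points, in crop pixels:
- **Line corners:** (282,71), (524,100), (462,500), (218,473).
- **Carton top:** (235,430), (385,436), (370,540), (220,528).
- **Button:** (131,195).

Run:
```python
from h import *
np.set_printoptions(precision=4,suppress=True)
t=cams.capture('top');s=cams.capture('side')
T=lambda p:np.array(p,float)/[4,3.5]+[179.6,129.6]
S=lambda p:np.array(p,float)/4+[214.6,149.6]
f=plane(t,T([(282,71),(524,100),(462,500),(218,473)]),0)[:,:2];o=f.mean(0)
ex=(f[0]-f[3]+f[1]-f[2]);yaw=np.arctan2(ex[1],ex[0])
print('field',o,np.degrees(yaw),[np.linalg.norm(f[i]-f[i-1]) for i in range(4)])
fs=plane(s,S([(541,208),(104,441)]),0);print('side line TL.. FL,BR',fs[:,:2],f[[0,2]])
c,si=np.cos(yaw),np.sin(yaw);R=np.array([[c,-si],[si,c]])
L=lambda p:((p[:,:2]-o)@R*1000).round(1)
ct=T([(235,430),(385,436),(370,540),(220,528)])
k=plane(t,ct,.15);print('carton',k[:,:2],L(k),k.mean(0),'local',L(k).mean(0))
a=np.degrees(np.arctan2(*(k[0]+k[1]-k[2]-k[3])[1::-1])),np.degrees(np.arctan2(*(k[0]+k[3]-k[1]-k[2])[1::-1]));print('yaw',a)
q=two(t,ct,s,S([(135,42),(155,118),(52,131),(36,55)]));print('2view',q,q.mean(0),L(q).mean(0))
print('base side',L(plane(s,S([(95,390),(183,372)]),0)))
b=T([(131,195)]);sb=S([(351,70)]);print('button',two(t,b,s,sb),plane(t,b,.072),plane(s,sb,.072),'model',o+R@[.03,.11])
print('tub',plane(t,T([(713,182)]),.085),L(plane(t,T([(713,182)]),.085)))
print('short',plane(t,T([(614,343),(742,384),(709,469),(581,430)]),.1),L(plane(t,T([(614,343),(742,384),(709,469),(581,430)]),.1)))
print('dropper',plane(t,[(298,117)],.08),L(plane(t,[(298,117)],.08)))
```

```text
field [0.5858 0.0712] -7.853435239183588 [np.float64(0.23520220296118724), np.float64(0.12496967442942564), np.float64(0.2346441264544076), np.float64(0.12367345143028931)]
side line TL.. FL,BR [[0.713  0.1142]
 [0.4628 0.0258]] [[0.7108 0.117 ]
 [0.4612 0.026 ]]
carton [[0.5145 0.1139]
 [0.5112 0.0536]
 [0.4636 0.0597]
 [0.4697 0.1198]] [[ -76.5   32.5]
 [ -71.5  -27.7]
 [-119.5  -28.1]
 [-121.7   32.3]] [0.4898 0.0868 0.15  ] local [-97.3    2.25]
yaw (np.float64(-7.462735668102468), np.float64(85.5898847129073))
2view [[0.5143 0.1142 0.1486]
 [0.5099 0.054  0.1477]
 [0.4648 0.0595 0.149 ]
 [0.4702 0.1199 0.1487]] [0.4898 0.0869 0.1485] [-97.25    2.425]
base side [[-117.1  -26.9]
 [ -75.7  -23.8]]
button [[0.632  0.1768 0.0665]] [[0.6311 0.1756 0.072 ]] [[0.63   0.1688 0.072 ]] model [0.6306 0.1761]
tub [[ 0.6356 -0.0908  0.085 ]] [[  71.5 -153.6]]
short [[ 0.5526 -0.0435  0.1   ]
 [ 0.5314 -0.1001  0.1   ]
 [ 0.4889 -0.0849  0.1   ]
 [ 0.5091 -0.0286  0.1   ]] [[ -17.2 -118.2]
 [ -30.4 -177.1]
 [ -74.6 -167.9]
 [ -62.4 -109.4]]
dropper [[0.7564 0.0178 0.08  ]] [[176.2 -29.6]]
```

Emit:
arm_command(deltas="10 -12 0 0 0 0; 21 -26 0 0 0 0; 21 -26 0 0 0 0; 21 -26 0 0 0 0; 21 -26 0 0 0 0; 21 -26 0 0 0 0; 21 -26 0 0 0 0; 21 -26 0 0 0 0; 21 -26 0 0 0 0; 21 -26 0 0 0 0", hand=-1, force=20)

```text
time: 1.3
tool_pos: [0.3413, -0.2573, 0.2228]
tool_rot: [3.141, -0.0, 0.439]
contact_force: [0.2, 0.2, 1.2]
finger_gap: 0.0108
gripper_force: 0.0
```

Emit:
arm_command(deltas="22 -28 0 0 0 0; 22 -28 0 0 0 0; 22 -28 0 0 0 0; 22 -28 0 0 0 0; 22 -28 0 0 0 0; 22 -28 0 0 0 0; 22 -28 0 0 0 0; 22 -28 0 0 0 0; 22 -28 0 0 0 0; 20 -24 0 0 0 0")

```text
time: 2.3
tool_pos: [0.4214, 0.0857, 0.2229]
tool_rot: [3.141, -0.001, 0.439]
contact_force: [0.5, -0.5, -0.4]
finger_gap: 0.0003
gripper_force: 0.0
```

Emit:
arm_command(deltas="0 0 0 0 0 3.2; 0 0 0 0 0 3.2; 0 0 0 0 0 3.2; 0 0 0 0 0 3.2; 0 0 0 0 0 3.2; 0 0 0 0 0 3.2; 0 0 0 0 0 3.2; 0 0 0 0 0 3.2; 0 0 0 0 0 3.2; 0 0 0 0 0 3.2")

```text
time: 3.3
tool_pos: [0.4212, 0.0839, 0.2227]
tool_rot: [3.142, -0.0, -0.122]
contact_force: [-0.6, 0.3, -0.3]
finger_gap: 0.0004
gripper_force: 0.0
```

Emit:
arm_command(deltas="0 -2 8 0 0 0; 0 -2 10 0 0 0; 0 -2 10 0 0 0; 0 -2 10 0 0 0; 0 -2 10 0 0 0; 0 0 10 0 0 0; 0 0 10 0 0 0; 0 0 10 0 0 0; 0 0 10 0 0 0; 0 0 3 0 0 0")

```text
time: 4.3
tool_pos: [0.4219, 0.0937, 0.1304]
tool_rot: [3.141, 0.001, -0.12]
contact_force: [-0.8, 0.7, -0.2]
finger_gap: 0.0002
gripper_force: 0.0
```

Emit:
arm_command(deltas="5 0 0 0 0 0; 5 0 0 0 0 0; 4 0 0 0 0 0; 3 0 0 0 0 0; 3 0 0 0 0 0; 3 0 0 0 0 0; 3 0 0 0 0 0; 3 0 0 0 0 0; 2 0 0 0 0 0; 2 0 0 0 0 0")

```text
time: 5.3
tool_pos: [0.4553, 0.0899, 0.1316]
tool_rot: [3.142, 0.0, -0.12]
contact_force: [-0.2, -0.4, 0.0]
finger_gap: 0.0002
gripper_force: 0.0
```

Run:
```python
from h import *
s=robot.read_state();print(s['tool_pos'],s['contact_force'])
im=[cv2.resize(cams.capture('side')['image'][130:300,215:415,::-1],None,fx=2,fy=2),cv2.resize(cams.capture('top')['image'][130:300,180:380,::-1],None,fx=2,fy=2)]
cv2.imwrite('pics/a.png',np.hstack(im))
```

```text
[0.45530437 0.08991282 0.13159895] [-0.21215909 -0.43629206  0.04065105]
```

View pics/a.png

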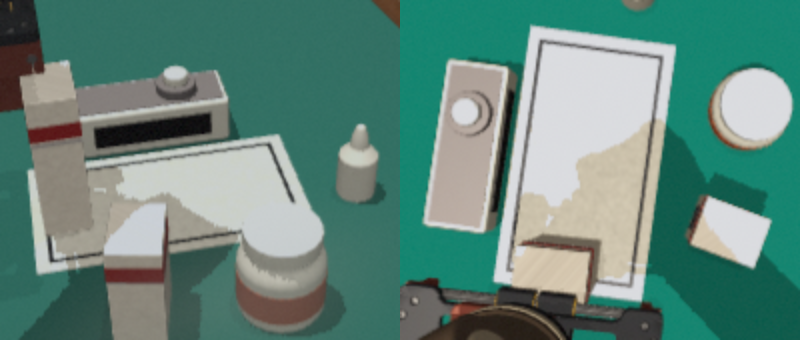

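The fingertips are just behind the top of the carton's rear face, at about (540,300) in the right half. I'll push slowly.

Emit:
arm_command(deltas="2 0 0 0 0 0; 2 0 0 0 0 0; 2 0 0 0 0 0; 2 0 0 0 0 0; 2 0 0 0 0 0; 2 0 0 0 0 0; 2 0 0 0 0 0; 2 0 0 0 0 0; 2 0 0 0 0 0; 2 0 0 0 0 0")

```text
time: 6.4
tool_pos: [0.4752, 0.0875, 0.1316]
tool_rot: [3.142, -0.0, -0.12]
contact_force: [-0.9, 0.4, -0.2]
finger_gap: 0.0005
gripper_force: 0.1
```

Run:
```python
from h import *
im=[cv2.resize(cams.capture('side')['image'][130:300,215:415,::-1],None,fx=2,fy=2),cv2.resize(cams.capture('top')['image'][130:300,180:380,::-1],None,fx=2,fy=2)]
cv2.imwrite('pics/b.png',np.hstack(im))
```

```text
(no output)
```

View pics/b.png

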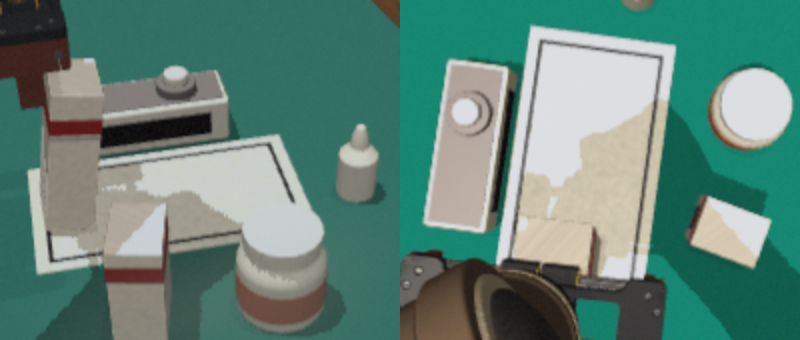

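The carton is tipping: its top edge moved from about (80,100) to (101,100), while its foot stays near (95,230). I'll keep going until it falls past the balance point.

Emit:
arm_command(deltas="3 0 0 0 0 0; 3 0 0 0 0 0; 3 0 0 0 0 0; 3 0 0 0 0 0; 3 0 0 0 0 0; 3 0 0 0 0 0; 3 0 0 0 0 0; 3 0 0 0 0 0; 3 0 0 0 0 0; 3 0 0 0 0 0")

```text
time: 7.5
tool_pos: [0.5051, 0.0839, 0.1317]
tool_rot: [3.142, -0.0, -0.12]
contact_force: [0.3, -0.3, 0.2]
finger_gap: 0.0005
gripper_force: 0.0
```

Emit:
arm_command(deltas="3 0 0 0 0 0; 2 0 0 0 0 0; 0 0 0 0 0 0; 0 0 0 0 0 0; 0 0 0 0 0 0; 0 0 0 0 0 0; 0 0 0 0 0 0; 0 0 0 0 0 0; 0 0 0 0 0 0; 0 0 0 0 0 0")

```text
time: 8.5
tool_pos: [0.5098, 0.0833, 0.1316]
tool_rot: [3.142, 0.0, -0.12]
contact_force: [0.0, 0.2, -0.3]
finger_gap: 0.0004
gripper_force: 0.0
```

Run:
```python
from h import *
im=[cv2.resize(cams.capture('side')['image'][130:300,215:415,::-1],None,fx=2,fy=2),cv2.resize(cams.capture('top')['image'][130:300,180:380,::-1],None,fx=2,fy=2)]
cv2.imwrite('pics/c.png',np.hstack(im))
```

```text
(no output)
```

View pics/c.png

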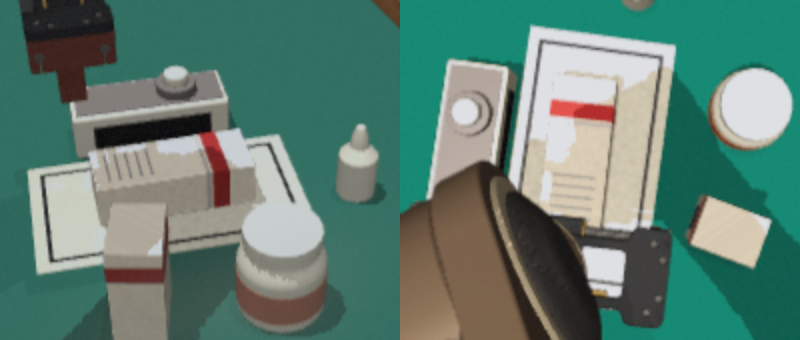

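The carton has fallen and lies flat, with its band at about (583,110) in the right half. Next I move above the button.

Emit:
arm_command(deltas="10 -10 0 0 0 0; 11 -11 0 0 0 0; 11 -11 0 0 0 0; 11 -11 0 0 0 0; 11 -11 0 0 0 0; 11 -11 0 0 0 0; 11 -11 0 0 0 0; 11 -11 0 0 0 0; 11 -11 0 0 0 0; 11 -9 0 0 0 0")

```text
time: 9.6
tool_pos: [0.6319, 0.1781, 0.1314]
tool_rot: [-3.141, -0.0, -0.119]
contact_force: [-0.1, -0.1, -0.7]
finger_gap: 0.0005
gripper_force: 0.0
```

Emit:
arm_command(deltas="0 0 8 0 0 0; 0 0 8 0 0 0; 0 0 8 0 0 0; 0 0 8 0 0 0; 0 0 6 0 0 0; 0 0 4 0 0 0; 0 0 4 0 0 0; 0 0 3 0 0 0; 0 0 2 0 0 0; 0 0 0 0 0 0")

```text
time: 10.6
tool_pos: [0.6307, 0.1765, 0.0804]
tool_rot: [3.141, 0.0, -0.12]
contact_force: [-1.3, 0.2, -0.1]
finger_gap: 0.0008
gripper_force: 0.0
```

Run:
```python
from h import *
im=[cv2.resize(cams.capture('side')['image'][130:300,215:415,::-1],None,fx=2,fy=2),cv2.resize(cams.capture('top')['image'][130:300,180:380,::-1],None,fx=2,fy=2)]
cv2.imwrite('pics/d.png',np.hstack(im))
```

```text
(no output)
```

View pics/d.png

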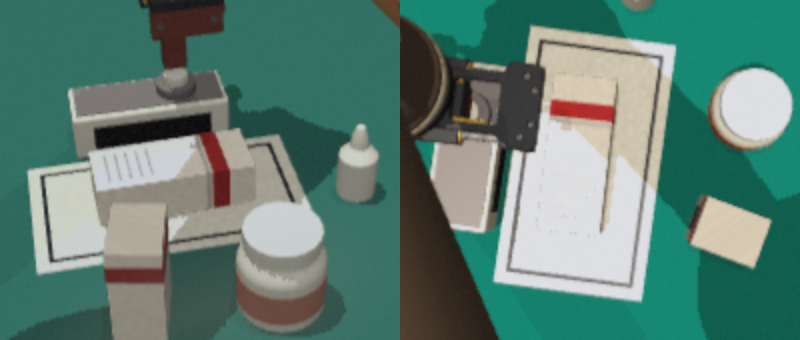

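The fingers are over the button at about (178,75) on the left. The carton's outline sits well inside the line. I'll press in small steps.

Emit:
arm_command(deltas="0 0 2 0 0 0; 0 0 2 0 0 0; 0 0 2 0 0 0; 0 0 1 0 0 0; 0 0 1 0 0 0; 0 0 1 0 0 0; 0 0 1 0 0 0; 0 0 1 0 0 0; 0 0 1 0 0 0; 0 0 1 0 0 0")

```text
time: 11.7
tool_pos: [0.6308, 0.1766, 0.0678]
tool_rot: [3.142, -0.0, -0.12]
contact_force: [-1.8, -0.1, 3.9]
finger_gap: 0.0003
gripper_force: 2.0
```

Emit:
arm_command(deltas="0 0 0.5 0 0 0; 0 0 0.5 0 0 0; 0 0 0.5 0 0 0; 0 0 0.5 0 0 0; 0 0 0.5 0 0 0; 0 0 0 0 0 0; 0 0 0 0 0 0; 0 0 0 0 0 0; 0 0 0 0 0 0; 0 0 0 0 0 0")

```text
time: 12.7
tool_pos: [0.6309, 0.1766, 0.0663]
tool_rot: [3.141, -0.001, -0.12]
contact_force: [-5.0, -2.1, 13.0]
finger_gap: 0.0008
gripper_force: 6.2
```

Emit:
arm_command(deltas="0 0 0.5 0 0 0; 0 0 0.5 0 0 0; 0 0 0 0 0 0; 0 0 0 0 0 0; 0 0 0 0 0 0; 0 0 0 0 0 0; 0 0 0 0 0 0; 0 0 0 0 0 0; 0 0 0 0 0 0; 0 0 0 0 0 0")

```text
time: 13.7
tool_pos: [0.6309, 0.1766, 0.0662]
tool_rot: [3.141, -0.001, -0.12]
contact_force: [-7.2, -2.8, 18.7]
finger_gap: 0.0007
gripper_force: 9.3
```

Emit:
arm_command(deltas="0 0 -2 0 0 0; 0 0 -2 0 0 0; 0 0 -4 0 0 0; 0 0 -8 0 0 0; 0 0 -15 0 0 0; 0 0 -20 0 0 0; 0 0 -20 0 0 0; 0 0 -20 0 0 0; 0 0 -20 0 0 0; 0 0 -10 0 0 0")

```text
time: 14.7
tool_pos: [0.6317, 0.1771, 0.188]
tool_rot: [-3.14, -0.003, -0.12]
contact_force: [-0.2, -0.0, -0.1]
finger_gap: 0.0004
gripper_force: 0.0
```

Emit:
arm_command(deltas="0 -15 0 0 0 0; 0 -20 0 0 0 0; 0 -20 0 0 0 0; 0 -20 0 0 0 0; 0 -20 0 0 0 0; 0 -20 0 0 0 0; 0 -20 0 0 0 0; 0 -15 0 0 0 0; 0 0 0 0 0 0; 0 0 0 0 0 0")

```text
time: 15.7
tool_pos: [0.6484, 0.3255, 0.1843]
tool_rot: [3.141, 0.001, -0.119]
contact_force: [0.8, -0.6, -0.2]
finger_gap: 0.0003
gripper_force: 0.0
```

Run:
```python
from h import *
im=[cv2.resize(cams.capture('side')['image'][130:300,215:415,::-1],None,fx=2,fy=2),cv2.resize(cams.capture('top')['image'][130:300,180:380,::-1],None,fx=2,fy=2)]
cv2.imwrite('pics/e.png',np.hstack(im))
```

```text
(no output)
```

View pics/e.png

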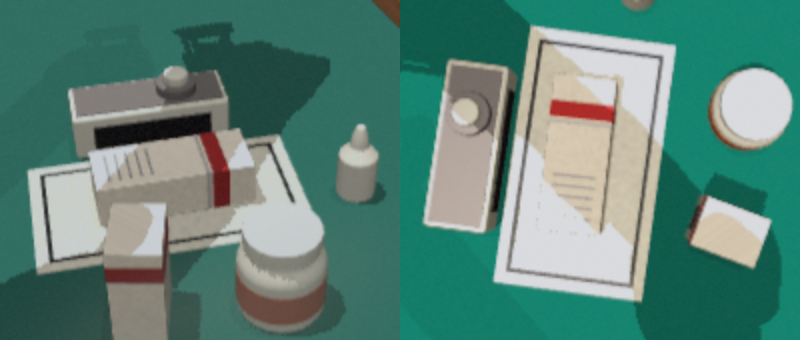

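The button is up again at about (466,112). The carton's top-face corners, about (557,73), (618,80), (602,233) and (537,232), are well inside the line, and the bystanders haven't moved.

```bash
python3 -c "
from workcell import robot
print(robot.job_done())"
```

```text
the job is handed in; nothing more can be done
None
```

The tall carton lies flat inside the outline beside the reader, and the button was then pressed to its stop (18.7 N) and came back up; the three bystanders were not touched, and I handed the job in at about 16 s (no verdict was returned).

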